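# Open the workshop strongbox by its two worn combination dials

## Robot

A 6-joint arm with a two-finger parallel gripper is mounted at the origin on the work surface. World frame = base frame: x ahead of the robot, y to its left, z up, the work surface at z = 0. Lengths are in m, angles in rad, forces in N, time in s.
With the tool pointing down it reaches from about 0.3 to 0.75 m from the base axis. Payload 8.5 kg.
Tool frame: the origin (TCP) lies at the very end of the fingers, on their centre line; the grasp point (between the pads) lies 19 mm behind it; z points along the fingers, y is the line along which they close (so a half turn about z gives the same grasp; the last joint's range is limited). The gripper opens to 88 mm and grips with 3 to 60 N. Pads are 18 mm wide; open, the fingers measure 123 mm over their backs; the gripper's body (75 mm by 187 mm) begins 45 mm behind the grasp point.
Start: joints at [-1.457, 0.381, 1.297, -0, 1.464, -0.215], TCP at [0.178, -0.521, 0.239] pointing down, gripper open.
Joint ranges: [-3.11, 3.11], [-0.89, 2.33], [0.22, 2.48], [-1.42, 4.56], [0.17, 2.85], [-2.88, 2.88]. Speed limits (rad/s): [2.39, 2.39, 3.14, 3.14, 3.14, 3.14].

## Interface

Orientations are given as [roll, pitch, yaw] about the fixed x, y, z axes, in that order (R = Rz(yaw) Ry(pitch) Rx(roll)).
In Python, from workcell import status, imaging, order gives the robot as it stands. The module is installed in compiled form; this text tells all that it offers.
- The arm moves only by the tool send_rows, never from a script. Its argument "increments" is a list of rows, each a list of 3 entries, a list of its own where there are three numbers: the turn, a rotation vector about the world's x, y, z as a fraction of full scale, then the shift along the world's x, y, z as a fraction of full scale, then the gripper's target within -1 to 1 (fully open at 1, half-way at 0, shut at -1). In form: [[[rx, ry, rz], [x, y, z], grip], ...]. A call has exactly 8 rows; each row shifts and turns the commanded pose from where the row before left it; what a row does not reach is not made up. Full scale, the value 1, is 0.03 m for a shift and 4 degrees for a turn. A row lasts 1/12 s, in which the tool goes at most 41.7 mm and 7.16 degrees, less where a joint would pass 70% of its speed; a pose out of reach is approached as far as the arm can. A call with a number of a shift or a turn outside -1 to 1 is refused whole. A call with a gripper value outside its range is refused whole. The fingers move at their own pace and stop on an object; "grip_force" is the grip in N (left out, the last holds). Time passes only in rows, so rows that do not move let the fingers close, or fill a call up. It gives the time, the measured TCP pose, the force, the opening and the grip force at its end, in the units of the state.
- status.get_state(): the state, without advancing time (a new reading comes with each control period).
- imaging.capture(name): name is "side" or "top"; returns a dict with "img" (480x640x3 uint8, red, green, blue), "fx", "fy", "cx", "cy" (pixels), "R" (3x3) and "t" (3): a world point X has camera coordinates R X + t. Camera axes: x right, y down, z forward; pixel columns grow to the right and rows downward; lengths in m; the calibration is good to about 2 mm. A picture is of the moment at which its call begins. There is no depth.
- order.finish_job(): hands the job in; it is judged then, once.
The state is a dict: "time": time; "qpos": joint angles; "joint_vel": joint speeds; "joint_efforts": joint torques, N m; "tool_pos": TCP position; "orientation": TCP orientation; "contact_force": force on the tool from outside, world axes, zero at the start; "wrist_torque": the same for the moment, N m; "opening": finger opening in m; "finger_force": force on a finger pad.
Only numpy, scipy, OpenCV 4.12 (cv2) and the standard library are available. Lean on these libraries where they do the work, as an engineer would, in place of code of your own. Each camera call takes 0.05 s, during which the arm holds its last target. There are 200 camera calls.

## Task

Open the grey steel strongbox: its lock is worn, so turn the left dial (left as the robot sees it) gently and slowly to about 3 until you feel it catch on the sprung bolt, then the right dial gently to about 7 until it catches too and the bolt springs fully back, never wrenching a dial or the lid against the bolt. Then lift the lid by its handle, leave it standing wide open on its stiff hinge (60 degrees or more) and let go. Leave the other things on the bench where they are.

Things in the scene. Friction and masses are not known exactly. Their poses are not given: they have to be found in the camera images.
- strongbox: Grey steel box, 250 (x) x 280 (y) x 90 high, fixed to the bench; origin at the centre of its underside, its front (-x) faces the robot. The front 62 of its top (x -125 to -63) is a fixed deck at height 90 with two dials, left (+y) and right (-y); the lid covers the rest.
- dial_left (a joint): Left dial angle, rad: 0 with its pointer to the box's front (-x, the wide white mark), growing CLOCKWISE seen from above. Numbers 0 to 9 run clockwise, 0.628 rad apart (plain marks, no figures; wide is 0, medium is 5): 3 reads 1.885. Starts at 0.55 to 1.15. Worn: its gate lies up to 0.18 rad either side of the number, differently each time, and admits the bolt only within 0.05 rad of its middle.
- dial_right (a joint): Right dial angle, rad, read as the left one: 7 reads 4.398. Starts at 5.05 to 5.65. Worn likewise, by an amount of its own. The bolt leans on its wheel only after dropping into the left dial's gate, so the right dial cannot be felt before that.
- dial_left_grip (a point): Left dial: black bar grip 44 long, 14 wide, on a 48 mm round skirt. Point on its upright axis (box frame x -94, y +65), 121 above the bench (skirt top 97, bar 97 to 135). The bar lies along its own x; the pointed, white-lined end is -x. It turns freely (about 0.1 N m) until the bolt's prong drops into its wheel's gate (rim radius 22) and then holds it firmly, but for some 0.05 rad of play either way.
- dial_right_grip (a point): Right dial: the same, at box frame x -94, y -65.
- bolt: Lock bolt in the box, pushed to -x by its own spring (5 N, slow: about 0.3 s); seen as a 9 x 13 mm steel tab in a slot between the dials. Origin on the deck at the tab: box frame x -69 locked, -76 once the left dial has caught, -83 once both have (lid free from -80). Its load from a dial turned against it or the lid pulled up against it must stay below 20 N (0.4 N m at a dial).
- lid (a joint): Lid angle, rad: 0 shut, 1.7 fully open, front edge rising. Stiff hinge along the box's y axis: the lid stays where it is left; lifting at the handle takes about 6 N.
- lid_hinge (a point): Middle of the hinge line: box frame x +125, y 0, z 90.
- lid_handle (a point): Middle of the lid's handle, a round steel bar 12 thick along the box's y axis, 80 between two posts, its axis 38 above the lid's top; when shut at box frame x -30, y 0, z 134.5, i.e. 155 before and 44.5 above the hinge line.
- wallet: Bystander: brown leather wallet, 85 x 110 x 18, flat on the bench left of the strongbox; origin under its middle.
- glue_stick: Bystander: white glue stick standing, 32 across, 100 tall; origin under its middle.
- spool: Bystander: tan thread spool standing, 44 across, 50 tall; origin under its middle.
- awl: Bystander: awl with dark wooden handle, 140 long, lying on the mat; origin under its middle.
- mallet: Bystander: wooden-handled mallet, 240 long, lying; origin under its middle.
- edge_paint: Bystander: amber jar with black cap, 48 across, 65 tall, on the mat; origin under its middle.
- punch: Bystander: steel hole punch, 110 long, lying on the mat; origin under its middle.
- burnisher: Bystander: turned wooden edge burnisher standing, 40 across, 80 tall; origin under its middle.

How it is judged:
On the way, in this order (a step that is already met when the one before it is completed fails the run):
1. the left dial, turned to about 3, has caught: the bolt has dropped into its gate (x of bolt in the frame of strongbox below -0.0745 m and value of joint dial_left between 1.6 and 2.17 rad), for 0.2 s.
2. the right dial, turned to about 7, has caught too: the bolt is fully back (x of bolt in the frame of strongbox below -0.0815 m and value of joint dial_right between 4.11 and 4.69 rad), for 0.2 s.
3. the lid is lifted wide open (value of joint lid above 1.03 rad), for 0.2 s.
At the end, for the whole second after the job is handed in: The lid stands still, more than 1.03 rad (59 degrees) open, the bolt is fully back (box frame x beyond -81.5 mm), the left dial is within 0.28 rad of 3 and the right within 0.28 rad of 7 (all of step 2 and value of joint lid above 1.03 rad and velocity of joint lid between -0.05 and 0.05 rad/s and value of joint dial_left between 1.6 and 2.17 rad); the robot touches nothing.
It fails at once if a dial or the lid was wrenched against the bolt, or the bolt pushed (over 20 N) (contact force between bolt and anything else above 20 N).
It fails at once if a bystander was moved by more than 30 mm (distance of any of wallet, glue_stick, spool, awl, mallet, edge_paint, punch, burnisher from where it was at the start of the episode above 0.03 m).
It also fails if it takes over 64 s, if anything falls off the work surface, if the arm or the gripper's body presses on something with over 40 N, if the wrist force passes 120 N, or if a joint passes its speed limit or range.

## Working session

There is one attempt and no reset: what is moved stays moved. The work goes in short steps, Python scripts to look and compute and a tool call to move; the robot and the scene stay as the last step left them, time stands still between calls to the robot, and variables do not carry over. Pictures are saved under pics/ and viewed, at most 10 in all, crops included, and the job is handed in when it is done.

Besides the shell and the picture viewer there is one more tool, called after "Emit:" as a command line: name --argument value ..., lists and objects as JSON in quotes. send_rows: Moves the arm, as the interface text tells. Shift numbers are shares of 0.03 m and turn numbers shares of 4 degrees, none past 1 either way. Its arguments: {"type":"object","properties":{"increments":{"type":"array"},"grip_force":{"type":"number"}},"required":["increments"]}

```bash
mkdir -p pics
python3 - <<'E'
from workcell import status, imaging
import cv2, pickle
print(status.get_state())
for n in ("top","side"):
    c=imaging.capture(n); pickle.dump(c,open(n+".pkl","wb"))
    cv2.imwrite(f"pics/{n}0.png",c["img"][:,:,::-1]); print(n,{k:c[k] for k in c if k!="img"})
E
```

```text
{'time': 0.0, 'qpos': array([-1.45730345e+00,  3.81212036e-01,  1.29827393e+00, -1.01340380e-05,
        1.46357999e+00, -2.15285220e-01]), 'joint_vel': array([-1.55029829e-03,  1.24043447e-04,  9.24869760e-05,  1.21428773e-03,
        1.38816252e-03, -5.34709205e-04]), 'joint_efforts': array([ 2.65715978e-03, -4.37930596e+01, -2.24556273e+01,  7.15242187e-02,
        3.53211618e-02, -1.28256638e-04]), 'tool_pos': array([ 0.17755811, -0.52025296,  0.23812471]), 'orientation': array([-3.14015120e+00, -3.04895465e-04,  3.28778969e-01]), 'contact_force': array([-0.51895614,  1.26658336,  0.57838083]), 'wrist_torque': array([ 0.04109372,  0.00743644, -0.05569824]), 'finger_force': 0.0, 'opening': 0.08834738676053948}
top {'fx': 548.4953706983614, 'fy': 548.4953706983614, 'cx': 318.7823864612027, 'cy': 236.1150670747314, 'R': array([[ 0.00316961, -0.99994847,  0.00964427],
       [-0.997572  , -0.00383274, -0.06953715],
       [ 0.06957053, -0.00940045, -0.99753274]]), 't': array([-0.00366386,  0.54814932,  1.25061542])}
side {'fx': 493.9173371432999, 'fy': 493.9173371432999, 'cx': 313.10785623312546, 'cy': 233.2907079505767, 'R': array([[-0.38253229, -0.92390143, -0.0086718 ],
       [-0.52595983,  0.22546581, -0.82008014],
       [ 0.7596284 , -0.30914611, -0.57218299]]), 't': array([0.23706114, 0.37319343, 0.84224877])}
```

View pics/top0.png

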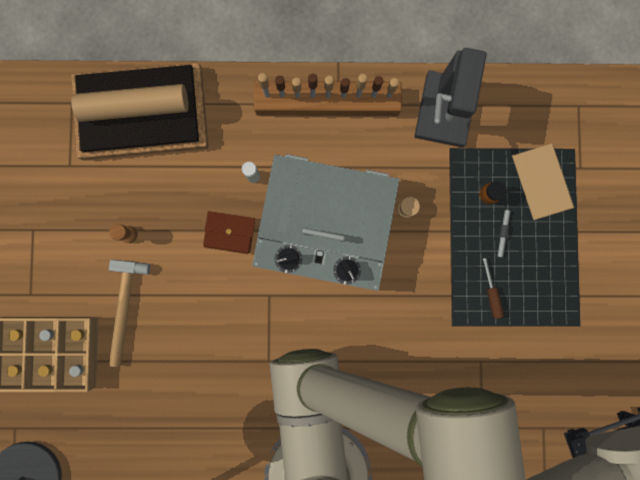

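View pics/side0.png

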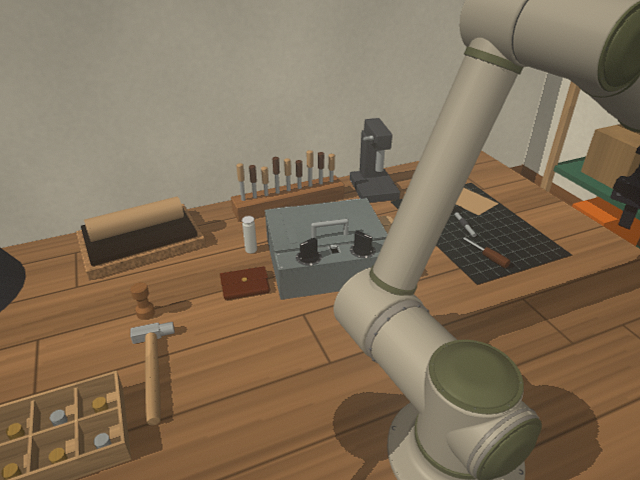

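The top view shows the box with top corners at about (276,155), (399,180), (379,289), (254,267). The dials are near (287,259) and (347,269), and the handle runs (305,232)-(343,239). I'll enlarge the deck.

Run:
```python
import cv2,pickle
c=pickle.load(open("top.pkl","rb"))["img"]
cv2.imwrite("pics/crop.png",cv2.resize(c[215:295,245:395,::-1],None,fx=5.3333,fy=5.3333,interpolation=cv2.INTER_CUBIC))
```

```text
(no output)
```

View pics/crop.png

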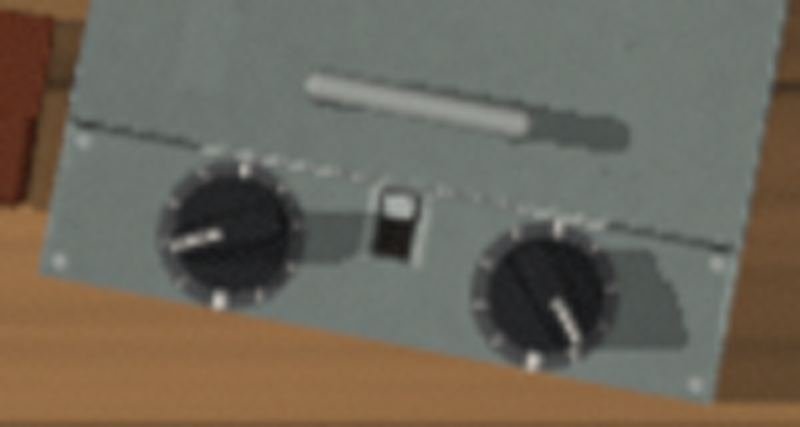

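The crop shows front deck corners at crop (40,272) and (713,402), skirts centred at (231,234) and (546,295), handle ends at (310,85) and (525,123). The left pointer runs (221,234)->(173,246) and the right one (556,302)->(575,342).

```bash
cat > h.py <<'E'
import numpy as np,pickle
from scipy.optimize import least_squares
def proj(c,X): 
    p=np.asarray(X)@c["R"].T+c["t"]; return np.c_[c["fx"]*p[:,0]/p[:,2]+c["cx"],c["fy"]*p[:,1]/p[:,2]+c["cy"]]
def back(c,uv,z):
    d=c["R"].T@np.array([(uv[0]-c["cx"])/c["fx"],(uv[1]-c["cy"])/c["fy"],1]); o=-c["R"].T@c["t"]
    return o+d*(z-o[2])/d[2]
def box2w(b,P): 
    P=np.asarray(P,float); s,k=np.sin(b[2]),np.cos(b[2]); return np.c_[b[0]+k*P[:,0]-s*P[:,1],b[1]+s*P[:,0]+k*P[:,1],P[:,2]]
E
python3 - <<'E'
from h import *
c=pickle.load(open("top.pkl","rb"))
cr=lambda u,v:(245+u/5.3333-.4,215+v/5.3333-.4)
P=[(-.125,.14,.09),(-.125,-.14,.09),(-.094,.065,.097),(-.094,-.065,.097),(-.03,.046,.1385),(-.03,-.046,.1385),(.125,.14,.09),(.125,-.14,.09)]
uv=np.array([cr(40,272),cr(713,402),cr(231,234),cr(546,295),cr(306,83),cr(530,124),(276,155),(399,180)])
f=lambda b:(proj(c,box2w(b,P))-uv).ravel()
r=least_squares(f,[.5,0,0],loss="soft_l1");b=r.x;print(b,np.degrees(b[2]));print(np.round(f(b).reshape(-1,2),1))
np.save("box.npy",b)
for a,e in(((221,234),(173,246)),((556,302),(575,342))):
    d=back(c,cr(*e),.135)-back(c,cr(*a),.135); th=np.arctan2(d[1],d[0])-b[2]; print("dial",(np.pi-th)%(2*np.pi), "world",np.arctan2(d[1],d[0]))
print(box2w(b,[(-.094,.065,.121),(-.094,-.065,.121),(-.03,0,.1345),(.125,0,.09)]))
E
```

```text
[ 0.57380701 -0.01665279 -0.19340549] -11.081318597340099
[[-0.5  0.2]
 [-0.3  1. ]
 [ 0.2 -0.1]
 [ 0.1  0.3]
 [ 0.2 -0.5]
 [ 1.2  0.4]
 [-1.3 -0.5]
 [ 0.3 -0.8]]
dial 1.1287090893909224 world 1.8194780692128063
dial 5.645255964364619 world -2.69706880576089
[[ 0.49405274  0.0652023   0.121     ]
 [ 0.46906648 -0.0623739   0.121     ]
 [ 0.54436635 -0.01088673  0.1345    ]
 [ 0.69647644 -0.04067804  0.09      ]]
```

Emit:
send_rows --increments '[[[0,0,0.89],[0.44,0.813,0],0],[[0,0,0.89],[0.44,0.813,0],0],[[0,0,0.89],[0.44,0.813,0],0],[[0,0,0.89],[0.44,0.813,0],0],[[0,0,0.89],[0.44,0.813,0],0],[[0,0,0.89],[0.44,0.813,0],0],[[0,0,0.89],[0.44,0.813,0],0],[[0,0,0.89],[0.44,0.813,0],0]]' --grip_force 10

```text
time: 0.77
tool_pos: [0.2835, -0.324, 0.2385]
orientation: [-3.141, -0.0, 0.829]
contact_force: [0.3, -0.6, -0.6]
opening: 0.044
finger_force: 0.0
```

Emit:
send_rows --increments '[[[0,0,0.89],[0.44,0.813,0],-0.1],[[0,0,0.89],[0.44,0.813,0],-0.1],[[0,0,0.89],[0.44,0.813,0],-0.1],[[0,0,0.89],[0.44,0.813,0],-0.1],[[0,0,0.89],[0.44,0.813,0],-0.1],[[0,0,0.89],[0.44,0.813,0],-0.1],[[0,0,0.89],[0.44,0.813,0],-0.1],[[0,0,0.89],[0.44,0.813,0],-0.1]]'

```text
time: 1.43
tool_pos: [0.3891, -0.1289, 0.2386]
orientation: [-3.141, -0.0, 1.326]
contact_force: [-0.2, -1.1, -0.2]
opening: 0.0395
finger_force: 0.0
```

Emit:
send_rows --increments '[[[0,0,0.89],[0.44,0.813,0],-0.1],[[0,0,0.89],[0.44,0.813,0],-0.1],[[0,0,0.89],[0.44,0.813,0],-0.1],[[0,0,0.89],[0.44,0.813,0],-0.1],[[0,0,0.89],[0.44,0.813,0],-0.1],[[0,0,0.89],[0.44,0.813,0],-0.1],[[0,0,0.89],[0.44,0.813,0],-0.1],[[0,0,0.89],[0.44,0.813,0],-0.1]]'

```text
time: 2.1
tool_pos: [0.4947, 0.0663, 0.2385]
orientation: [-3.141, -0.0, 1.823]
contact_force: [0.5, -1.1, 0.1]
opening: 0.0399
finger_force: 0.0
```

Emit:
send_rows --increments '[[[0,0,0],[0,0,0],-0.1],[[0,0,0],[0,0,0],-0.1],[[0,0,0],[0,0,0],-0.1],[[0,0,0],[0,0,0],-0.1],[[0,0,0],[0,0,0],-0.1],[[0,0,0],[0,0,0],-0.1],[[0,0,0],[0,0,0],-0.1],[[0,0,0],[0,0,0],-0.1]]'

```text
time: 2.77
tool_pos: [0.4943, 0.0645, 0.2388]
orientation: [3.141, 0.0, 1.819]
contact_force: [-0.3, -0.5, -0.0]
opening: 0.0397
finger_force: 0.0
```

Emit:
send_rows --increments '[[[0,0,0],[0,0.02,-0.7],-0.1],[[0,0,0],[0,0,-0.7],-0.1],[[0,0,0],[0,0,-0.7],-0.1],[[0,0,0],[0,0,-0.7],-0.1],[[0,0,0],[0,0,-0.6],-0.1],[[0,0,0],[0,0,-0.5],-0.1],[[0,0,0],[0,0,-0.3],-0.1],[[0,0,0],[0,0,-0.1],-0.1]]'

```text
time: 3.43
tool_pos: [0.494, 0.0654, 0.1086]
orientation: [-3.14, -0.001, 1.82]
contact_force: [-0.3, -0.3, -0.0]
opening: 0.0394
finger_force: 0.0
```

Emit:
send_rows --increments '[[[0,0,0],[0,0,0],-1],[[0,0,0],[0,0,0],-1],[[0,0,0],[0,0,0],-1],[[0,0,0],[0,0,0],-1],[[0,0,0],[0,0,0],-1],[[0,0,0],[0,0,0],-1],[[0,0,0],[0,0,0],-1],[[0,0,0],[0,0,0],-1]]' --grip_force 10

```text
time: 4.1
tool_pos: [0.4932, 0.0651, 0.1104]
orientation: [-3.139, 0.0, 1.82]
contact_force: [-6.8, -3.7, 5.7]
opening: 0.0139
finger_force: 10.0
```

Run:
```python
from workcell import status, imaging
import cv2
for i in range(3): s=status.get_state(); print(s["wrist_torque"],s["opening"],s["finger_force"])
for n in("top","side"):
    c=imaging.capture(n); cv2.imwrite(f"pics/{n}1.png",c["img"][:,:,::-1])
a=cv2.imread("pics/top1.png")[200:300,240:400];b=cv2.imread("pics/side1.png")[180:300,250:442]
cv2.imwrite("pics/m1.png",cv2.vconcat([cv2.resize(a,(480,300)),cv2.resize(b,(480,300))]))
```

```text
[-0.54518241  1.09590169  0.06571717] 0.013948321131519807 9.99579785799142
[-0.54518241  1.09590169  0.06571717] 0.013948321131519807 9.99579785799142
[-0.54518241  1.09590169  0.06571717] 0.013948321131519807 9.99579785799142
```

View pics/m1.png

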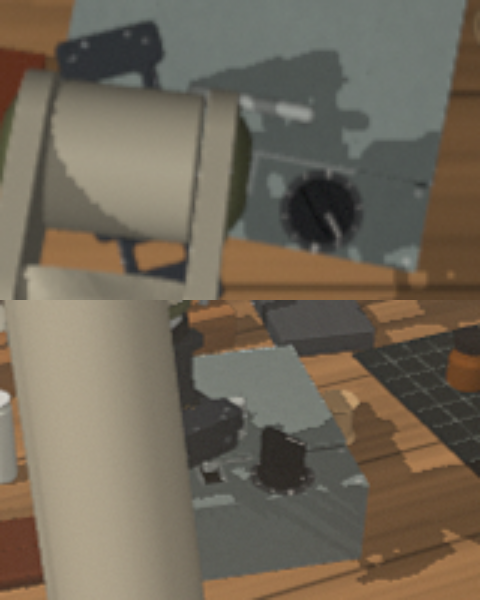

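Emit:
send_rows --increments '[[[0,0,-0.4],[-0.03,-0.01,0],-1],[[0,0,-0.8],[0,0,0],-1],[[0,0,-0.9],[0,0,0],-1],[[0,0,-0.9],[0,0,0],-1],[[0,0,-0.9],[0,0,0],-1],[[0,0,-0.9],[0,0,0],-1],[[0,0,-0.8],[0,0,0],-1],[[0,0,-0.4],[0,0,0],-1]]'

```text
time: 4.87
tool_pos: [0.4926, 0.0651, 0.1104]
orientation: [-3.14, 0.001, 1.399]
contact_force: [-5.7, -1.7, 6.0]
opening: 0.0135
finger_force: 10.0
```

```bash
cat > s.py <<'E'
from workcell import status
import numpy as np
b=np.load("box.npy")[2]; s=status.get_state()
print("t",s["time"],"Tz",s["wrist_torque"].round(3),"F",s["contact_force"].round(1),"dial",round((np.pi-s["orientation"][2]+b)%(2*np.pi),3),"dial+pi",round((2*np.pi-s["orientation"][2]+b)%(2*np.pi),3))
E
python3 s.py
```

```text
t 4.8667 Tz [-0.244  0.932  0.131] F [-5.7 -1.7  6. ] dial 1.549 dial+pi 4.691
```

Emit:
send_rows --increments '[[[0,0,-0.15],[-0.03,0,0.04],-1],[[0,0,-0.15],[0,0,0],-1],[[0,0,-0.15],[0,0,0],-1],[[0,0,-0.15],[0,0,0],-1],[[0,0,-0.15],[0,0,0],-1],[[0,0,-0.15],[0,0,0],-1],[[0,0,-0.15],[0,0,0],-1],[[0,0,-0.15],[0,0,0],-1]]'

```text
time: 5.53
tool_pos: [0.4924, 0.0651, 0.1108]
orientation: [-3.141, 0.0, 1.316]
contact_force: [-1.2, -1.9, -5.9]
opening: 0.014
finger_force: 10.0
```

```bash
python3 s.py
```

```text
t 5.5333 Tz [-0.331  0.178  0.107] F [-1.2 -1.9 -5.9] dial 1.632 dial+pi 4.773
```

Free-turning torque is about 0.1 N m, so I'll keep going slowly.

Emit:
send_rows --increments '[[[0,0,-0.15],[0,0,-0.02],-1],[[0,0,-0.15],[0,0,0],-1],[[0,0,-0.15],[0,0,0],-1],[[0,0,-0.15],[0,0,0],-1],[[0,0,-0.15],[0,0,0],-1],[[0,0,-0.15],[0,0,0],-1],[[0,0,-0.15],[0,0,0],-1],[[0,0,-0.15],[0,0,0],-1]]'

```text
time: 6.2
tool_pos: [0.4923, 0.0651, 0.1108]
orientation: [-3.141, 0.0, 1.233]
contact_force: [-4.9, -2.8, 2.5]
opening: 0.0139
finger_force: 10.0
```

```bash
python3 s.py
```

```text
t 6.2 Tz [-0.414  0.752  0.081] F [-4.9 -2.8  2.5] dial 1.716 dial+pi 4.857
```

Emit:
send_rows --increments '[[[0,0,-0.15],[0,0,0],-1],[[0,0,-0.15],[0,0,0],-1],[[0,0,-0.15],[0,0,0],-1],[[0,0,-0.15],[0,0,0],-1],[[0,0,-0.15],[0,0,0],-1],[[0,0,-0.15],[0,0,0],-1],[[0,0,-0.15],[0,0,0],-1],[[0,0,-0.15],[0,0,0],-1]]'

```text
time: 6.87
tool_pos: [0.4922, 0.0652, 0.1108]
orientation: [-3.141, 0.0, 1.149]
contact_force: [-5.2, -2.0, 2.5]
opening: 0.0141
finger_force: 10.0
```

```bash
python3 s.py
```

```text
t 6.8667 Tz [-0.317  0.813  0.052] F [-5.2 -2.   2.5] dial 1.799 dial+pi 4.941
```

Emit:
send_rows --increments '[[[0,0,-0.15],[0,0,0],-1],[[0,0,-0.15],[0,0,0],-1],[[0,0,-0.15],[0,0,0],-1],[[0,0,-0.15],[0,0,0],-1],[[0,0,-0.15],[0,0,0],-1],[[0,0,-0.15],[0,0,0],-1],[[0,0,-0.15],[0,0,0],-1],[[0,0,-0.15],[0,0,0],-1]]'

```text
time: 7.53
tool_pos: [0.4921, 0.0652, 0.1108]
orientation: [-3.141, 0.0, 1.065]
contact_force: [-6.8, -1.3, 3.1]
opening: 0.0142
finger_force: 10.0
```

```bash
python3 s.py
```

```text
t 7.5333 Tz [-0.35   0.955  0.019] F [-6.8 -1.3  3.1] dial 1.883 dial+pi 5.025
```

Run:
```python
from workcell import imaging
import cv2
from h import *
b=np.load("box.npy")
P=[(-.069,0,.09),(-.083,0,.09)]
o=[]
for n,x in(("side",5),("top",5)):
    c=imaging.capture(n); p=proj(c,box2w(b,P)); print(n,p)
    u,v=p[0].astype(int); print(u-48,v-30)
    o.append(cv2.resize(c["img"][v-30:v+30,u-48:u+48,::-1],(480,300),interpolation=cv2.INTER_CUBIC))
cv2.imwrite("pics/m2.png",cv2.vconcat(o))
```

```text
side [[332.34665236 246.91129113]
 [333.70695145 250.36394555]]
284 216
top [[319.79076413 253.10046337]
 [318.53670173 259.39992935]]
271 223
```

View pics/m2.png

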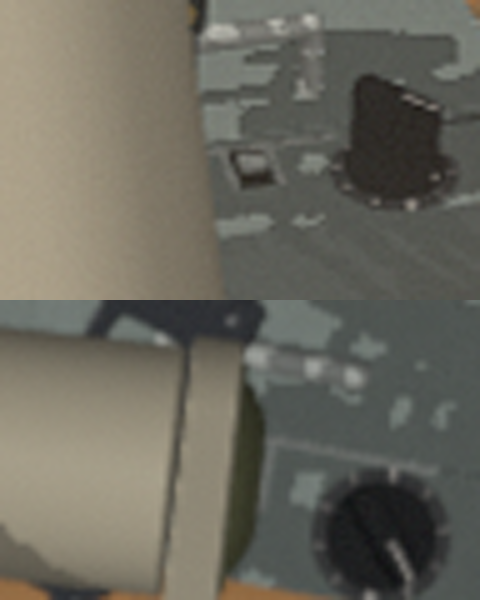

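The side crop shows the bright tab at (252,160) and the dark slot in front of it at (255,182). The bolt is still at the back, locked. I'll follow that column of pixels as the dial turns.

```bash
cat >> s.py <<'E'
from workcell import imaging
im=imaging.capture("side")["img"].mean(2)
print("tab",im[243:258,333:337].mean(1).astype(int))
E
python3 s.py
```

```text
t 7.6333 Tz [-0.378  0.944  0.011] F [-5.8 -2.5  2.7] dial 1.883 dial+pi 5.025
tab [ 87  92 101  76 115 121 106  72  39  46  71  89  87  87  84]
```

Emit:
send_rows --increments '[[[0,0,-0.15],[0,0,0],-1],[[0,0,-0.15],[0,0,0],-1],[[0,0,-0.15],[0,0,0],-1],[[0,0,-0.15],[0,0,0],-1],[[0,0,-0.1],[0,0,0],-1],[[0,0,-0.1],[0,0,0],-1],[[0,0,-0.1],[0,0,0],-1],[[0,0,0],[0,0,0],-1]]'

```text
time: 8.35
tool_pos: [0.492, 0.0653, 0.1107]
orientation: [-3.141, 0.0, 1.003]
contact_force: [-6.7, -1.2, 4.0]
opening: 0.0142
finger_force: 10.0
```

```bash
python3 s.py
```

```text
t 8.35 Tz [-0.279  0.969  0.19 ] F [-6.7 -1.2  4. ] dial 1.945 dial+pi 5.087
tab [ 88  92 102  75 115 122 105  69  40  45  71  89  87  86  84]
```

Run:
```python
import pickle,cv2
for im in (pickle.load(open("side.pkl","rb"))["img"],cv2.imread("pics/side1.png")):
    print(im.mean(2)[243:258,333:337].mean(1).astype(int))
```

```text
[ 82  95 153 157  95  81  38  41  41  50  90 120 115 115 114]
[ 65  87 114 112 104  86  37  44  44  47  71  90  86  86  86]
```

Emit:
send_rows --increments '[[[0,0,-0.1],[-0.03,0,0],-1],[[0,0,-0.1],[0,0,0],-1],[[0,0,-0.1],[0,0,0],-1],[[0,0,-0.1],[0,0,0],-1],[[0,0,0],[0,0,0],-1],[[0,0,0],[0,0,0],-1],[[0,0,0],[0,0,0],-1],[[0,0,0],[0,0,0],-1]]'

```text
time: 9.07
tool_pos: [0.4919, 0.0653, 0.1107]
orientation: [3.141, -0.001, 0.975]
contact_force: [-3.5, 0.9, 4.6]
opening: 0.0139
finger_force: 10.2
```

```bash
python3 s.py
```

```text
t 9.0667 Tz [0.062 0.434 0.226] F [-3.5  0.9  4.6] dial 1.973 dial+pi 5.114
tab [ 88  92 101  77 114 121 105  71  38  45  70  89  88  86  84]
```

The tab is now about 2 px nearer the front than at the start, which matches 7 mm. Torque has also risen to 0.23 N m, so the left dial has caught. I'll ease back, let go and move to the right dial.

Emit:
send_rows --increments '[[[0,0,0.25],[0,0,0],-1],[[0,0,0.25],[0,0,0],-1],[[0,0,0],[0,0,0],-1],[[0,0,0],[0,0,0],-0.1],[[0,0,0],[0,0,0],-0.1],[[0,0,0],[0,0,0],-0.1],[[0,0,0],[0,0,0],-0.1],[[0,0,0],[0,0,0],-0.1]]'

```text
time: 9.78
tool_pos: [0.4918, 0.0651, 0.1103]
orientation: [3.141, -0.0, 1.01]
contact_force: [0.0, 0.5, 0.2]
opening: 0.0397
finger_force: 0.0
```

Emit:
send_rows --increments '[[[0,0,0],[0,0,0.4],-0.1],[[0,0,0],[0,0,0.6],-0.1],[[0,0,0],[0,0,0.7],-0.1],[[0,0,-0.6],[0,0,0.6],-0.1],[[0,0,-0.9],[-0.1,-0.5,0],-0.1],[[0,0,-0.9],[-0.1,-0.5,0],-0.1],[[0,0,-0.9],[-0.1,-0.5,0],-0.1],[[0,0,-0.9],[-0.1,-0.5,0],-0.1]]'

```text
time: 10.45
tool_pos: [0.4795, 0.0046, 0.1794]
orientation: [3.141, -0.0, 0.714]
contact_force: [-0.5, -0.9, -0.4]
opening: 0.0398
finger_force: 0.0
```

Emit:
send_rows --increments '[[[0,0,-0.9],[-0.1,-0.5,0],-0.1],[[0,0,-0.9],[-0.1,-0.5,0],-0.1],[[0,0,-0.9],[-0.1,-0.5,0],-0.1],[[0,0,-0.9],[-0.1,-0.5,0],-0.1],[[0,0,-0.3],[0,-0.25,0],-0.1],[[0,0,0],[0,0,0],-0.1],[[0,0,0],[0,0,0],-0.1],[[0,0,0],[0,0,0],-0.1]]'

```text
time: 11.12
tool_pos: [0.4678, -0.0618, 0.1793]
orientation: [-3.141, -0.0, 0.446]
contact_force: [1.2, 0.7, 0.2]
opening: 0.0399
finger_force: 0.0
```

```bash
python3 s.py
```

```text
t 11.1167 Tz [ 0.004 -0.054 -0.045] F [1.2 0.7 0.2] dial 2.502 dial+pi 5.643
tab [108 108 108 108 109 109 109 108 109 108 107 109 109 109 108]
```

Emit:
send_rows --increments '[[[0,0,0],[0,-0.02,-0.3],-0.1],[[0,0,0],[0,0,-0.5],-0.1],[[0,0,0],[0,0,-0.6],-0.1],[[0,0,0],[0,0,-0.5],-0.1],[[0,0,0],[0,0,-0.3],-0.1],[[0,0,0],[0,0,-0.1],-0.1],[[0,0,0],[0,0,0],-0.1],[[0,0,0],[0,0,0],-1]]'

```text
time: 11.83
tool_pos: [0.468, -0.0629, 0.1107]
orientation: [3.141, -0.0, 0.445]
contact_force: [-1.2, -0.9, -0.8]
opening: 0.0349
finger_force: 0.0
```

Emit:
send_rows --increments '[[[0,0,0],[0,0,0],-1],[[0,0,0],[0,0,0],-1],[[0,0,0],[0,0,0],-1],[[0,0,0],[0,0,0],-1],[[0,0,0],[0,0,0],-1],[[0,0,0],[0,0,0],-1],[[0,0,0],[0,0,0],-1],[[0,0,0],[0,0,0],-1]]'

```text
time: 12.5
tool_pos: [0.4673, -0.0618, 0.1108]
orientation: [-3.14, -0.001, 0.445]
contact_force: [-1.6, 7.3, 5.4]
opening: 0.0144
finger_force: 9.8
```

```bash
python3 s.py
python3 - <<'E'
from workcell import imaging
import cv2
o=[cv2.resize(imaging.capture("top")["img"][210:300,245:389,::-1],(480,300)),cv2.resize(imaging.capture("side")["img"][190:310,240:432,::-1],(480,300))]
cv2.imwrite("pics/m3.png",cv2.vconcat(o))
E
```

```text
t 12.5 Tz [1.279 0.289 0.123] F [-1.6  7.3  5.4] dial 2.503 dial+pi 5.645
tab [109 110 109 109 109 109 109 109 109 109 109 109 109 109 110]
```

View pics/m3.png

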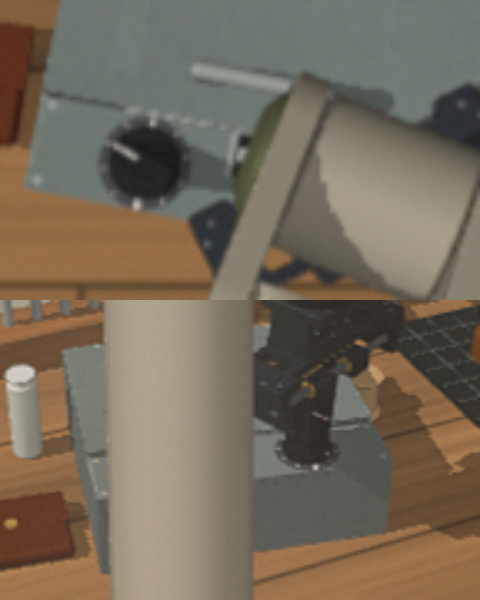

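The right bar is gripped and the left pointer still stands near 3. Turning the right dial counter-clockwise.

Emit:
send_rows --increments '[[[0,0,0.4],[-0.01,0.03,0],-1],[[0,0,0.8],[0,0,0],-1],[[0,0,0.9],[0,0,0],-1],[[0,0,0.9],[0,0,0],-1],[[0,0,0.9],[0,0,0],-1],[[0,0,0.9],[0,0,0],-1],[[0,0,0.9],[0,0,0],-1],[[0,0,0.9],[0,0,0],-1]]'

```text
time: 13.32
tool_pos: [0.4677, -0.0619, 0.1108]
orientation: [3.141, -0.001, 0.908]
contact_force: [0.3, 1.5, 1.9]
opening: 0.0143
finger_force: 10.0
```

```bash
python3 s.py
```

```text
t 13.3167 Tz [ 0.186 -0.074 -0.121] F [0.3 1.5 1.9] dial 2.04 dial+pi 5.181
tab [108 109 109 109 109 109 109 109 109 108 108 109 110 110 110]
```

Emit:
send_rows --increments '[[[0,0,0.9],[0,0,0],-1],[[0,0,0.9],[0,0,0],-1],[[0,0,0.9],[0,0,0],-1],[[0,0,0.9],[0,0,0],-1],[[0,0,0.9],[0,0,0],-1],[[0,0,0.9],[0,0,0],-1],[[0,0,0.9],[0,0,0],-1],[[0,0,0.5],[0,0,0],-1]]'

```text
time: 14.03
tool_pos: [0.4681, -0.0621, 0.1108]
orientation: [3.139, -0.0, 1.381]
contact_force: [2.3, 1.4, 0.2]
opening: 0.0139
finger_force: 10.0
```

```bash
python3 s.py
```

```text
t 14.0333 Tz [ 0.168 -0.414 -0.11 ] F [2.3 1.4 0.2] dial 1.567 dial+pi 4.708
tab [108 109 109 109 110 109 109 109 111 109 109 109 109 109 109]
```

Emit:
send_rows --increments '[[[0,0,0.15],[0.01,0,0],-1],[[0,0,0.15],[0,0,0],-1],[[0,0,0.15],[0,0,0],-1],[[0,0,0.15],[0,0,0],-1],[[0,0,0.15],[0,0,0],-1],[[0,0,0.15],[0,0,0],-1],[[0,0,0.15],[0,0,0],-1],[[0,0,0.15],[0,0,0],-1]]'

```text
time: 14.75
tool_pos: [0.4682, -0.0622, 0.1108]
orientation: [3.14, 0.0, 1.464]
contact_force: [2.5, 1.1, 5.3]
opening: 0.014
finger_force: 10.0
```

```bash
sed -i '/imaging/,$d' s.py; python3 s.py
```

```text
t 14.75 Tz [ 0.209 -0.467 -0.153] F [2.5 1.1 5.3] dial 1.484 dial+pi 4.626
```

Emit:
send_rows --increments '[[[0,0,0.15],[0,0,0],-1],[[0,0,0.15],[0,0,0],-1],[[0,0,0.15],[0,0,0],-1],[[0,0,0.15],[0,0,0],-1],[[0,0,0.15],[0,0,0],-1],[[0,0,0.15],[0,0,0],-1],[[0,0,0.15],[0,0,0],-1],[[0,0,0.15],[0,0,0],-1]]'

```text
time: 15.42
tool_pos: [0.4683, -0.0622, 0.1108]
orientation: [3.14, 0.0, 1.548]
contact_force: [3.0, 2.3, 4.5]
opening: 0.0136
finger_force: 10.0
```

```bash
python3 s.py
```

```text
t 15.4167 Tz [ 0.243 -0.498 -0.076] F [3.  2.3 4.5] dial 1.4 dial+pi 4.542
```

Emit:
send_rows --increments '[[[0,0,0.15],[0.01,0,0],-1],[[0,0,0.15],[0,0,0],-1],[[0,0,0.15],[0,0,0],-1],[[0,0,0.15],[0,0,0],-1],[[0,0,0.15],[0,0,0],-1],[[0,0,0.15],[0,0,0],-1],[[0,0,0.15],[0,0,0],-1],[[0,0,0.15],[0,0,0],-1]]'

```text
time: 16.08
tool_pos: [0.4684, -0.0622, 0.1108]
orientation: [3.14, 0.001, 1.632]
contact_force: [1.8, 1.5, 6.1]
opening: 0.0144
finger_force: 10.0
```

```bash
python3 s.py
```

```text
t 16.0833 Tz [ 0.167 -0.345 -0.072] F [1.8 1.5 6.1] dial 1.317 dial+pi 4.458
```

Emit:
send_rows --increments '[[[0,0,0.12],[0,0,0],-1],[[0,0,0.12],[0,0,0],-1],[[0,0,0.12],[0,0,0],-1],[[0,0,0.12],[0,0,0],-1],[[0,0,0.12],[0,0,0],-1],[[0,0,0.12],[0,0,0],-1],[[0,0,0.12],[0,0,0],-1],[[0,0,0.12],[0,0,0],-1]]'

```text
time: 16.75
tool_pos: [0.4685, -0.0622, 0.1108]
orientation: [3.14, 0.001, 1.699]
contact_force: [3.0, 2.3, 5.4]
opening: 0.0141
finger_force: 10.0
```

```bash
python3 s.py
```

```text
t 16.75 Tz [ 0.227 -0.415 -0.099] F [3.  2.3 5.4] dial 1.25 dial+pi 4.391
```

Emit:
send_rows --increments '[[[0,0,0.12],[0,0,0],-1],[[0,0,0.12],[0,0,0],-1],[[0,0,0.12],[0,0,0],-1],[[0,0,0.12],[0,0,0],-1],[[0,0,0.12],[0,0,0],-1],[[0,0,0.12],[0,0,0],-1],[[0,0,0.12],[0,0,0],-1],[[0,0,0],[0,0,0],-1]]'

```text
time: 17.42
tool_pos: [0.4685, -0.0622, 0.1108]
orientation: [3.14, 0.001, 1.757]
contact_force: [1.8, 0.8, 5.6]
opening: 0.0141
finger_force: 10.0
```

```bash
python3 s.py
```

```text
t 17.4167 Tz [ 0.264 -0.48  -0.061] F [1.8 0.8 5.6] dial 1.191 dial+pi 4.333
```

Emit:
send_rows --increments '[[[0,0,0.12],[0,0,0],-1],[[0,0,0.12],[0,0,0],-1],[[0,0,0.12],[0,0,0],-1],[[0,0,0.12],[0,0,0],-1],[[0,0,0.12],[0,0,0],-1],[[0,0,0.12],[0,0,0],-1],[[0,0,0.12],[0,0,0],-1],[[0,0,0],[0,0,0],-1]]'

```text
time: 18.08
tool_pos: [0.4686, -0.0621, 0.1108]
orientation: [3.14, 0.001, 1.816]
contact_force: [2.5, 1.6, 5.7]
opening: 0.0139
finger_force: 10.0
```

```bash
python3 s.py
```

```text
t 18.0833 Tz [ 0.265 -0.521 -0.057] F [2.5 1.6 5.7] dial 1.132 dial+pi 4.274
```

Emit:
send_rows --increments '[[[0,0,0.12],[0,0,0],-1],[[0,0,0.12],[0,0,0],-1],[[0,0,0.12],[0,0,0],-1],[[0,0,0.12],[0,0,0],-1],[[0,0,0.12],[0,0,0],-1],[[0,0,0.12],[0,0,0],-1],[[0,0,0.12],[0,0,0],-1],[[0,0,0],[0,0,0],-1]]'

```text
time: 18.75
tool_pos: [0.4686, -0.0621, 0.1108]
orientation: [3.14, 0.001, 1.875]
contact_force: [3.7, 2.1, 4.9]
opening: 0.014
finger_force: 10.0
```

```bash
python3 s.py
```

```text
t 18.75 Tz [ 0.238 -0.565 -0.037] F [3.7 2.1 4.9] dial 1.074 dial+pi 4.215
```

Run:
```python
from workcell import imaging
import cv2
o=[cv2.resize(imaging.capture("top")["img"][230:290,260:356,::-1],(640,300),interpolation=cv2.INTER_CUBIC),cv2.resize(imaging.capture("side")["img"][220:280,290:418,::-1],(640,300),interpolation=cv2.INTER_CUBIC)]
cv2.imwrite("pics/m4.png",cv2.vconcat(o))
```

```text
(no output)
```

View pics/m4.png

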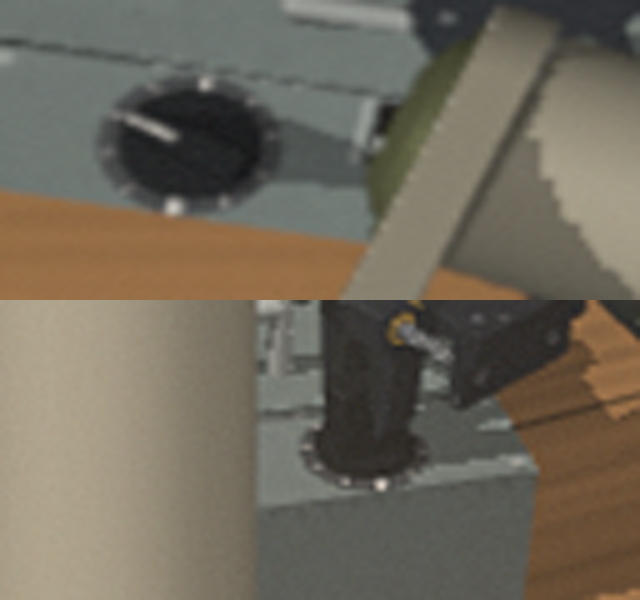

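```bash
python3 s.py
python3 - <<'E'
from workcell import imaging
import cv2,pickle
a=pickle.load(open("top.pkl","rb"))["img"].mean(2)
n=imaging.capture("top")["img"].mean(2)
m=cv2.resize(cv2.imread("pics/m3.png")[:300],(144,90),interpolation=cv2.INTER_AREA).mean(2)
for nm,im in(("init",a[246:268,314:322]),("m3",m[36:58,69:77]),("now",n[246:268,314:322])): print(nm);print(im.astype(int))
E
```

```text
t 18.85 Tz [ 0.28  -0.578 -0.037] F [3.  2.2 5.4] dial 1.074 dial+pi 4.216
init
[[116 114 113 114 114 115 116 115]
 [114 112 114 119 117 116 115 115]
 [112 113 124 128 121 118 115 116]
 [116 127 134 121 115 111 111 114]
 [130 143 118  93  90  93  95 100]
 [136 142 103 110 113 116 118 109]
 [140 138  97 142 160 162 163 143]
 [143 133  91 140 163 161 162 158]
 [131 115  84 131 156 163 165 161]
 [103  82  59  90 117 131 140 137]
 [100  72  37  34  44  53  58  61]
 [ 99  66  33  26  23  26  29  32]
 [ 95  62  30  27  27  31  29  34]
 [ 92  54  30  22  24  29  28  37]
 [ 79  44  27  24  29  26  28  43]
 [ 75  43  28  29  29  33  28  49]
 [ 90  62  49  45  40  36  33  58]
 [109  95  88  87  82  73  61  78]
 [114 115 116 116 116 108  98 102]
 [115 115 116 116 118 116 118 116]
 [116 115 114 119 116 117 118 117]
 [113 116 116 116 118 117 117 117]]
m3
[[116 115 115 116 116 117 116 108]
 [115 115 117 120 118 117 114  98]
 [114 117 124 125 121 117 111  90]
 [120 127 129 118 113 111 104  84]
 [130 137 119  91  86  88  85  75]
 [136 139 104  60  47  54  63  68]
 [139 135  91  46  34  43  62  69]
 
[... 599 characters left out ...]
 [ 90  98 105 112 107 105 106  86]
 [115 121 113  90  86  90  86  73]
 [131 145 121  86  83  89  76  69]
 [139 146 103  54  37  55  64  70]
 [141 143  94  41  32  55  67  69]
 [145 137  83  36  36  63  71  73]
 [147 130  76  36  44  65  72  71]
 [147 115  62  36  56  70  72  74]
 [146 100  57  45  61  70  71  77]
 [142  95  98  83  69  71  74  84]
 [130  94 129 104  71  70  78  91]
 [109  95 114  94  72  72  79  89]
 [ 84  86  87  77  70  74  81  88]
 [ 74  60  68  69  72  76  83  87]
 [ 73  59  66  69  73  80  84  90]
 [ 75  66  69  71  73  80  83  96]
 [ 79  70  68  72  76  82  87 117]
 [ 76  67  68  70  77  79  93 127]
 [ 74  67  67  73  77  80  98 124]
 [ 90  74  67  75  77  84 115 125]]
```

Numerically the tab moved 3 px per step: rows 5-9 at the start, 8-12 after the left dial, 11-14 now. That is 14 mm in all, so both dials have caught. I'll let go of the dial and move to the handle.

Emit:
send_rows --increments '[[[0,0,0],[0,0,0],-0.1],[[0,0,0],[0,0,0],-0.1],[[0,0,0],[0,0,0],-0.1],[[0,0,0],[0,0,0],-0.1],[[0,0,0],[0,0,0.4],-0.1],[[0,0,0],[0,0,0.7],-0.1],[[0,0,0],[0,0,0.7],-0.1],[[0,0,0],[0,0,0.5],-0.1]]'

```text
time: 19.57
tool_pos: [0.468, -0.0621, 0.1807]
orientation: [3.141, 0.001, 1.874]
contact_force: [0.9, 0.0, 0.9]
opening: 0.0396
finger_force: 0.0
```

Emit:
send_rows --increments '[[[0,0,-0.9],[0.31,0.21,0],-0.1],[[0,0,-0.9],[0.31,0.21,0],-0.1],[[0,0,-0.9],[0.31,0.21,0],-0.1],[[0,0,-0.9],[0.31,0.21,0],-0.1],[[0,0,-0.9],[0.31,0.21,0],-0.1],[[0,0,-0.9],[0.31,0.21,0],-0.1],[[0,0,-0.9],[0.31,0.21,0],-0.1],[[0,0,-0.85],[0.31,0.21,0],-0.1]]'

```text
time: 20.23
tool_pos: [0.5426, -0.0113, 0.179]
orientation: [-3.141, 0.0, 1.372]
contact_force: [0.2, -1.0, 1.1]
opening: 0.0396
finger_force: 0.0
```

Emit:
send_rows --increments '[[[0,0,0],[0,0,0],-0.1],[[0,0,0],[0,0,0],-0.1],[[0,0,0],[0,0,0],-0.1],[[0,0,0],[0,0,0],-0.1],[[0,0,0],[0,0,0],-0.1],[[0,0,0],[0,0,0],-0.1],[[0,0,0],[0,0,0],-0.1],[[0,0,0],[0,0,0],-0.1]]'

```text
time: 20.9
tool_pos: [0.5423, -0.0118, 0.1794]
orientation: [3.142, 0.0, 1.375]
contact_force: [-0.1, 0.4, -0.0]
opening: 0.0397
finger_force: 0.0
```

Run:
```python
from workcell import imaging
import cv2
o=[cv2.resize(imaging.capture("top")["img"][220:295,250:370,::-1],(480,300),interpolation=cv2.INTER_CUBIC),cv2.resize(imaging.capture("side")["img"][190:290,270:430,::-1],(480,300),interpolation=cv2.INTER_CUBIC)]
cv2.imwrite("pics/m5.png",cv2.vconcat(o))
```

```text
(no output)
```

View pics/m5.png

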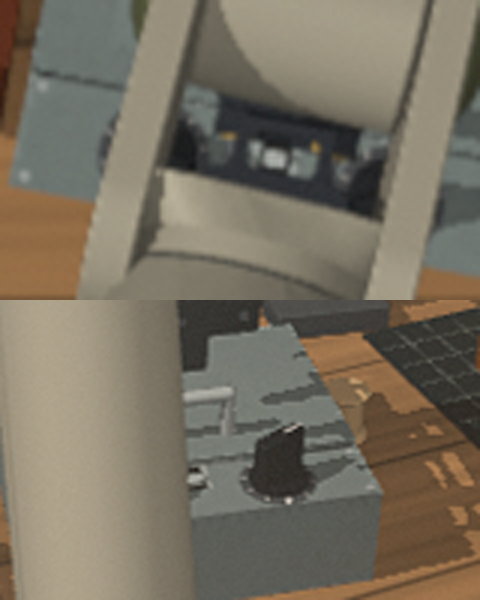

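The side crop shows the tab at the front of its slot, around (200,480), with the dial and handle free. Descending to grip the handle.

Emit:
send_rows --increments '[[[0,0,0],[0.02,0.03,-0.3],-0.1],[[0,0,0],[0,0,-0.5],-0.1],[[0,0,0],[0,0,-0.5],-0.1],[[0,0,0],[0,0,-0.4],-0.1],[[0,0,0],[0,0,-0.3],-0.1],[[0,0,0],[0,0,-0.13],-0.1],[[0,0,0],[0,0,0],-0.1],[[0,0,0],[0,0,0],-0.1]]'

```text
time: 21.67
tool_pos: [0.5432, -0.0108, 0.1156]
orientation: [3.141, 0.0, 1.375]
contact_force: [-0.0, -0.6, 0.3]
opening: 0.0395
finger_force: 0.0
```

Emit:
send_rows --increments '[[[0,0,0],[0,0,0],-1],[[0,0,0],[0,0,0],-1],[[0,0,0],[0,0,0],-1],[[0,0,0],[0,0,0],-1],[[0,0,0],[0,0,0],-1],[[0,0,0],[0,0,0],-1],[[0,0,0],[0,0,0],-1],[[0,0,0],[0,0,0],-1]]' --grip_force 20

```text
time: 22.33
tool_pos: [0.5431, -0.0108, 0.1158]
orientation: [3.141, -0.0, 1.375]
contact_force: [-0.3, 0.2, 3.8]
opening: 0.0104
finger_force: 19.3
```

```bash
python3 s.py
python3 - <<'E'
import numpy as np
th=np.linspace(0,1.27,41); b=-.1934
r=-.155*np.cos(th)+.0445*np.sin(th); z=.155*np.sin(th)+.0445*np.cos(th)
P=np.c_[r*np.cos(b),r*np.sin(b),z]/.03; P-=P[0]; Q=P.round(2); print(np.diff(Q,axis=0).round(2).tolist())
E
```

```text
t 22.3333 Tz [-0.018  0.02   0.011] F [-0.3  0.2  3.8] dial 1.573 dial+pi 4.714
[[0.05, -0.01, 0.16], [0.05, -0.01, 0.16], [0.06, -0.01, 0.16], [0.07, -0.01, 0.16], [0.06, -0.02, 0.16], [0.08, -0.01, 0.15], [0.08, -0.02, 0.15], [0.08, -0.01, 0.15], [0.09, -0.02, 0.15], [0.09, -0.02, 0.14], [0.09, -0.02, 0.14], [0.1, -0.02, 0.13], [0.11, -0.02, 0.14], [0.11, -0.02, 0.13], [0.11, -0.02, 0.12], [0.12, -0.02, 0.13], [0.12, -0.03, 0.11], [0.12, -0.02, 0.12], [0.13, -0.03, 0.11], [0.13, -0.02, 0.11], [0.14, -0.03, 0.1], [0.13, -0.03, 0.1], [0.14, -0.02, 0.09], [0.15, -0.03, 0.09], [0.14, -0.03, 0.08], [0.15, -0.03, 0.08], [0.15, -0.03, 0.07], [0.16, -0.03, 0.07], [0.15, -0.03, 0.07], [0.16, -0.03, 0.06], [0.16, -0.03, 0.05], [0.16, -0.03, 0.05], [0.16, -0.03, 0.04], [0.16, -0.04, 0.04], [0.17, -0.03, 0.04], [0.16, -0.03, 0.02], [0.17, -0.03, 0.03], [0.16, -0.04, 0.01], [0.17, -0.03, 0.01], [0.17, -0.03, 0.01]]
```

Emit:
send_rows --increments '[[[0,0,0],[0.05,-0.01,0.16],-1],[[0,0,0],[0.05,-0.01,0.16],-1],[[0,0,0],[0.06,-0.01,0.16],-1],[[0,0,0],[0.07,-0.01,0.16],-1],[[0,0,0],[0.06,-0.02,0.16],-1],[[0,0,0],[0.08,-0.01,0.15],-1],[[0,0,0],[0.08,-0.02,0.15],-1],[[0,0,0],[0.08,-0.01,0.15],-1]]'

```text
time: 23.0
tool_pos: [0.5595, -0.0139, 0.1532]
orientation: [3.141, 0.0, 1.375]
contact_force: [6.7, -1.8, -12.9]
opening: 0.0104
finger_force: 20.7
```

Emit:
send_rows --increments '[[[0,0,0],[0.09,-0.02,0.15],-1],[[0,0,0],[0.09,-0.02,0.14],-1],[[0,0,0],[0.09,-0.02,0.14],-1],[[0,0,0],[0.1,-0.02,0.13],-1],[[0,0,0],[0.11,-0.02,0.14],-1],[[0,0,0],[0.11,-0.02,0.13],-1],[[0,0,0],[0.11,-0.02,0.12],-1],[[0,0,0],[0.12,-0.02,0.13],-1]]'

```text
time: 23.67
tool_pos: [0.5844, -0.0187, 0.1841]
orientation: [3.142, -0.0, 1.375]
contact_force: [13.8, -2.1, -23.7]
opening: 0.0103
finger_force: 21.6
```

The force is mostly radial, so my path is slightly outside the lid's arc. I'll shift it inward a little.

Emit:
send_rows --increments '[[[0,0,0],[0.15,-0.03,0.08],-1],[[0,0,0],[0.15,-0.03,0.08],-1],[[0,0,0],[0.15,-0.03,0.09],-1],[[0,0,0],[0.14,-0.03,0.1],-1],[[0,0,0],[0.14,-0.03,0.09],-1],[[0,0,0],[0.14,-0.03,0.09],-1],[[0,0,0],[0.14,-0.02,0.09],-1],[[0,0,0],[0.15,-0.03,0.08],-1]]'

```text
time: 24.33
tool_pos: [0.6174, -0.025, 0.2075]
orientation: [-3.139, -0.0, 1.376]
contact_force: [-6.0, 1.7, -0.9]
opening: 0.0093
finger_force: 19.9
```

Run:
```python
from workcell import imaging
import cv2
o=[cv2.resize(imaging.capture(n)["img"][s,t,::-1],(480,300),interpolation=cv2.INTER_CUBIC) for n,s,t in(("top",slice(130,300),slice(230,502)),("side",slice(150,300),slice(230,470)))]
cv2.imwrite("pics/m6.png",cv2.vconcat(o))
```

```text
(no output)
```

View pics/m6.png

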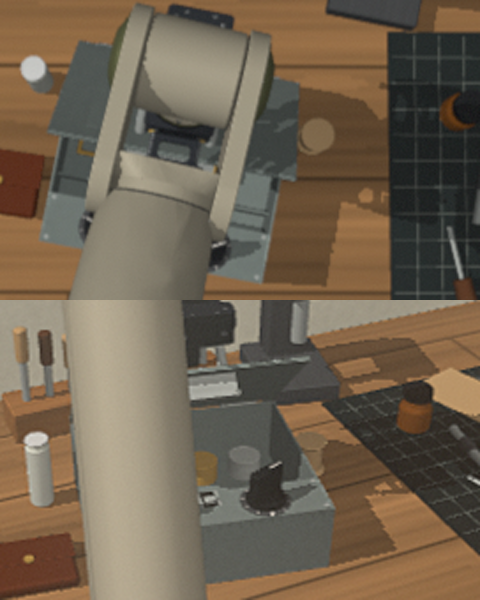

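The lid is coming up, about 45° now, with the box interior visible. Continuing the arc.

Emit:
send_rows --increments '[[[0,0,0],[0.14,-0.03,0.08],-1],[[0,0,0],[0.15,-0.03,0.08],-1],[[0,0,0],[0.15,-0.03,0.07],-1],[[0,0,0],[0.16,-0.03,0.07],-1],[[0,0,0],[0.15,-0.03,0.07],-1],[[0,0,0],[0.16,-0.03,0.06],-1],[[0,0,0],[0.16,-0.03,0.05],-1],[[0,0,0],[0.16,-0.03,0.05],-1]]'

```text
time: 25.1
tool_pos: [0.6553, -0.0323, 0.2218]
orientation: [-3.14, -0.001, 1.376]
contact_force: [-3.0, 4.9, -9.3]
opening: 0.0092
finger_force: 20.5
```

Emit:
send_rows --increments '[[[0,0,0],[0.16,-0.03,0.03],-1],[[0,0,0],[0.16,-0.03,0.03],-1],[[0,0,0],[0.17,-0.03,0.02],-1],[[0,0,0],[0.16,-0.03,0.01],-1],[[0,0,0],[0.17,-0.03,0.02],-1],[[0,0,0],[0.16,-0.03,0],-1],[[0,0,0],[0.17,-0.03,0],-1],[[0,0,0],[0.17,-0.03,0],-1]]'

```text
time: 25.77
tool_pos: [0.6951, -0.0399, 0.2256]
orientation: [-3.141, 0.0, 1.375]
contact_force: [-4.1, 2.4, -4.3]
opening: 0.0089
finger_force: 20.2
```

Emit:
send_rows --increments '[[[0,0,0],[0,0,0],-1],[[0,0,0],[0,0,0],-1],[[0,0,0],[0,0,0],-1],[[0,0,0],[0,0,0],-0.45],[[0,0,0],[0,0,0],-0.45],[[0,0,0],[0,0,0],-0.45],[[0,0,0],[0,0,0],-0.45],[[0,0,0],[0,0,0],-0.45]]'

```text
time: 26.43
tool_pos: [0.6948, -0.0401, 0.2261]
orientation: [3.141, 0.0, 1.375]
contact_force: [-0.7, 0.4, 0.4]
opening: 0.0242
finger_force: 0.0
```

Emit:
send_rows --increments '[[[0,0,0],[0,0,0.2],-0.45],[[0,0,0],[0,0,0.4],-0.45],[[0,0,0],[0,0,0.5],-0.45],[[0,0,0],[0,0,0.5],-0.45],[[0,0,0],[0,0,0.5],-0.45],[[0,0,0],[0,0,0.5],-0.45],[[0,0,0],[0,0,0.5],-0.45],[[0,0,0],[0,0,0.3],-0.45]]'

```text
time: 27.1
tool_pos: [0.6948, -0.0399, 0.3301]
orientation: [3.139, 0.0, 1.375]
contact_force: [0.0, 0.1, -0.9]
opening: 0.0243
finger_force: 0.0
```

Emit:
send_rows --increments '[[[0,0,0],[0,0,0.3],-0.45],[[0,0,0],[0,0,0.2],-0.45],[[0,0,0],[0,0,0],-0.45],[[0,0,0],[0,0,0],-0.45],[[0,0,0],[0,0,0],-0.45],[[0,0,0],[0,0,0],-0.45],[[0,0,0],[0,0,0],-0.45],[[0,0,0],[0,0,0],-0.45]]'

```text
time: 27.77
tool_pos: [0.6948, -0.0399, 0.3422]
orientation: [-3.141, 0.0, 1.375]
contact_force: [0.3, 0.7, -0.1]
opening: 0.024
finger_force: 0.0
```

Run:
```python
from workcell import imaging
import cv2
o=[cv2.resize(imaging.capture(n)["img"][s,t,::-1],(480,300),interpolation=cv2.INTER_CUBIC) for n,s,t in(("top",slice(130,300),slice(230,502)),("side",slice(110,310),slice(170,490)))]
cv2.imwrite("pics/m7.png",cv2.vconcat(o))
```

```text
(no output)
```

View pics/m7.png

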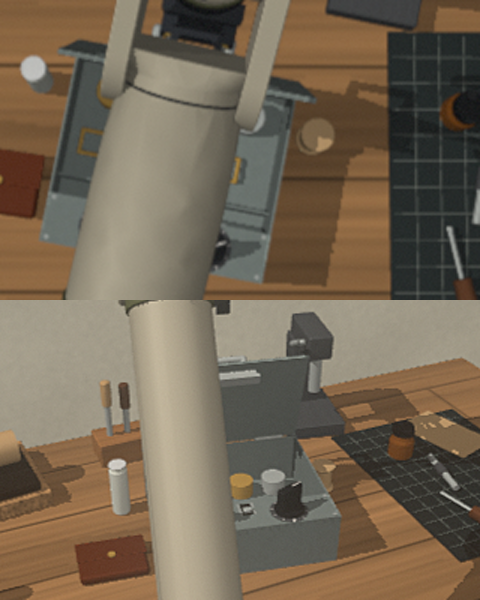

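The lid stands nearly upright at about 74°, the gripper is clear above it, and the nearby bystanders look undisturbed. Handing in.

```bash
python3 -c "
from workcell import order
print(order.finish_job())"
```

```text
the job is handed in; nothing more can be done
None
```

I handed the job in at about 28 s of the 64 s: both dials caught, the bolt is fully back, and the lid stands open at about 74° with the gripper clear of it; the hand-in gave no verdict.

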